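# Push a cover panel home in its spring-clip rack

## Task

Lift the metal cover panel out of its wooden stand and push it down, bottom edge first, into the spring-clip rack whose slot is long enough for it, until it stands upright and fully home on the slot floor with both spring clips snapped into the notches in its side edges; then let go. Do not let it drop, and leave the screwdriver, the hex key and the standing injector nozzle where they are.

Things in the scene. Friction and masses are not known exactly. Their poses are not given: they have to be found in the camera images.
- cover: Aluminium panel, 0.18 to 0.33 kg, upright and loose in the wooden stand: 140 long (x), 10 thick (y), 110 high (z); origin: centre of underside. Grip it across its thickness at the middle of the top edge, up to 30 down. Lower corners bevelled (8 over the lowest 16); each side edge has a notch 9 deep, 24 to 46 above the underside. Notched half goes down; either face may look either way.
- long_rack_seat (a point): Centre of the slot floor, 12 above the bench, of the longer grey rack (base 196 x 56, fixed). z up, slot along x: 144 between end walls, 14 wide between guide cheeks that stand only in the outer 24 at each end, 54 high above the floor, flared lips to 64. With the cover home its origin lies here, its long axis along this x, either way round.
- long_rack_clip_a (a joint): Spring clip at the -x end of the longer rack: nose of radius 7, centred 35 above the slot floor, reaching 8 into the slot. 0 = fully in (at rest, and snapped into the notch); up to 0.012 m pushed outward. 5 N preload, 500 N/m. The cover stops on both noses about 30 above the floor; pushing down with some 8 to 16 N carries it past them to the floor.
- long_rack_clip_b (a joint): The same clip at the +x end of the longer rack.
- short_rack_seat (a point): Slot floor centre of the shorter rack, alike but with a slot only 100 long (base 152 x 56): the cover does not fit in it. Fixed to the bench. Either rack may stand on either side.
- stand: Wooden parking stand, fixed: 120 (x) x 70 (y) x 45 high, with an open slot 14 wide along its x, its floor 15 above the bench. Origin: centre of the underside. The cover starts in this slot, lengthwise.
- screwdriver: Bystander: lying screwdriver with a black handle, 200 long along its y, 29 wide, 31 high; origin at the centre of the underside.
- hex_key: Bystander: lying black L-shaped hex key, 124 along its y, 46 along its x, 8 high; origin at the centre of the underside.
- nozzle: Bystander: small steel injector nozzle standing on end, 18 across, 54 high; origin at the centre of the underside.

How it is judged (in metres and radians):
At the end, for the whole second after the job is handed in: The cover stands upright (within 0.08 rad) in the longer rack along its slot (within 0.1 rad), its underside within 4 mm of the slot floor and its origin within 6 mm of the slot's centre, both clips of that rack sprung back to within 3 mm of rest, and it is at rest and released (horizontal distance between cover and long_rack_seat below 0.006 m and z of cover in the frame of long_rack_seat below 0.004 m and angle between cover's own z axis and vertical below 0.08 rad and angle between the x axis of cover and the x axis of long_rack_seat, either way round below 0.1 rad and value of joint each of long_rack_clip_a, long_rack_clip_b below 0.003 m and linear speed of cover below 0.03 m/s); the robot touches nothing.
It fails at once if the cover is let fall: untouched by the fingers and faster than 0.4 m/s while its underside is more than 45 mm above the bench (contact force between cover and the fingers below 0.1 N and linear speed of cover above 0.4 m/s and height (world z) of cover above 0.045 m).
It fails at once if the screwdriver, the hex key or the nozzle is moved by more than 30 mm, or the nozzle is knocked over (distance of any of screwdriver, hex_key, nozzle from where it was at the start of the episode above 0.03 m or angle between nozzle's own z axis and vertical above 0.5 rad).
It also fails if it takes over 38 s, if anything falls off the work surface, if the arm or the gripper's body presses on something with over 40 N, if the wrist force passes 120 N, or if a joint passes its speed limit or range.

## Robot

A 7-joint arm with a two-finger parallel gripper is mounted at the origin on a cart in front of the work surface, level with it; the furniture and walls round the work are solid. World frame = base frame: x ahead of the robot, y to its left, z up, the work surface at z = 0. Lengths are in m, angles in degrees, forces in N, time in s.
With the tool pointing down it reaches from about 0.375 to 0.925 m from the base axis. Payload 3.1 kg.
Tool frame: the origin (TCP) lies midway between the tips of the shut fingers; the grasp point (between the pads) lies 19 mm behind it; z points along the fingers, y is the direction in which the jaws open and shut (so a half turn about z gives the same grasp; the last joint's range is limited). The gripper opens to 85 mm and grips with 20 to 120 N. Pads are 22 mm wide; open, the fingers measure 114 mm over their backs; the gripper's body (76 mm by 85 mm) begins 54 mm behind the grasp point. The pads swing forward as they close: fully open they stand 13 mm farther back than shut.
Start: joints at [-81.463, 21.939, 2.515, 91.553, -1.026, 66.532, -2.859], TCP at [0.159, 0.63, 0.231] pointing down, gripper open.
Joint ranges: [-149.38, 149.38], [-23.57, 123.04], [-84.95, 90], [0, 143.3], [-89.99, 269.99], [3.08, 112.72], [-163.45, 163.45]. Speed limits (degrees/s): [159.86, 159.86, 180, 180, 180, 180, 180].

## Interface

Orientations are given as a 3x3 rotation matrix whose columns are the frame's x, y, z axes.
In Python, from workcell import bot, imaging, close_job gives the robot as it stands.
- The arm moves only by the tool play_rows, never from a script. Its argument "deltas" is a list that holds one entry, the list of rows, each a list of 5 numbers: the closure, from 0 (fully open) to 1 (shut), then the shift along the tool's x, y, z in m, then the turn about the tool's z in rad. In form: [[[claw, tx, ty, tz, turn], ...]]. A call has exactly 10 rows; each row is the pose to reach, as a shift and turn from the pose commanded when the call began, along the tool's axes at that moment; what a row does not reach only later rows make up. A row lasts 1/8 s, in which the tool goes at most 62.5 mm and 10.7 degrees, less where a joint would pass 70% of its speed; a pose out of reach is approached as far as the arm can. A call with a gripper value outside its range is refused whole. The fingers move at their own pace and stop on an object; the grip force is fixed at half the most. Time passes only in rows, so rows that repeat a pose let the fingers close, or fill a call up. It gives the time, the measured TCP pose, the force and the opening at its end, in the units of the state.
- bot.sense(): the state, without advancing time (a new reading comes with each control period).
- imaging.camera(name): name is "scene" or "side" or "wrist"; returns a dict with "img" (420x560x3 uint8, blue, green, red), "fx", "fy", "cx", "cy" (pixels), "k1" (the pictures are not rectified: a ray, as slopes to the right and down, at radius r is drawn at 1 + k1 r^2 times it, then the intrinsics apply), "camera_from_world" (4x4, takes a point from world to camera coordinates). Camera axes: x right, y up, looking along -z (the intrinsics and any distortion apply to the point x, -y, -z); pixel columns grow to the right and rows downward; lengths in m; the calibration is good to about 2 mm. A picture is of the moment at which its call begins. There is no depth.
- close_job(): hands the job in, once; it reports no verdict.
The state is a dict: "time": time; "qpos": joint angles; "qvel": joint speeds; "effort": joint torques, N m; "tool_pos": TCP position; "orientation": TCP orientation; "ft_force": force on the tool from outside, world axes, zero at the start; "wrist_torque": the same for the moment, N m; "grip_width": opening from 0.0 (shut) to 1.0 (fully open).
Only numpy, scipy, OpenCV 4.12 (cv2) and the standard library are available. Lean on these libraries where they do the work, as an engineer would, in place of code of your own. Each camera call takes 0.05 s, during which the arm holds its last target.

## Working session

There is one attempt and no reset: what is moved stays moved. The work goes in short steps, Python scripts to look and compute and a tool call to move; the robot and the scene stay as the last step left them, time stands still between calls to the robot, and variables do not carry over. Pictures are saved under pics/ and viewed, and the job is handed in when it is done.

Besides the shell and the picture viewer there is one more tool, called after ">>>" by a JSON object that holds its "op" and its "data". play_rows: Moves the arm, as the interface text tells. Its arguments: {"type":"object","properties":{"deltas":{"type":"array","items":{"type":"array","items":{"type":"array","items":{"type":"number"}}}}},"required":["deltas"]}

```bash
mkdir -p pics; python3 - <<'E'
from workcell import bot, imaging
import cv2,pickle
s=bot.sense(); print(s)
d={}
for n in ["scene","side","wrist"]:
    c=imaging.camera(n); d[n]=c; cv2.imwrite(f"pics/{n}0.png",c["img"])
    print(n,c["fx"],c["fy"],c["cx"],c["cy"],c["k1"]); print(c["camera_from_world"])
pickle.dump(d,open("c0.pkl","wb"))
E
```

```text
{'time': 0.0, 'qpos': array([-81.46329754,  21.99269865,   2.51142888,  91.65019956,
        -1.02221071,  66.53242524,  -2.85975248]), 'qvel': array([ 0.02760751,  0.06144281, -0.04034567, -0.01706811,  0.01303774,
       -0.00451629,  0.06126088]), 'effort': array([ 6.97261439e-04, -4.33456850e+01,  1.02496728e+00, -2.49509168e+01,
        1.06179749e-02,  1.13430715e-02,  8.98414612e-06]), 'tool_pos': array([0.15858138, 0.62937122, 0.2298697 ]), 'orientation': array([[-9.69723248e-01,  2.44206086e-01, -4.58563378e-04],
       [ 2.44206437e-01,  9.69719705e-01, -2.62858592e-03],
       [-1.97238736e-04, -2.66098501e-03, -9.99996440e-01]]), 'ft_force': array([-0.61668162,  0.39933772,  0.25762732]), 'wrist_torque': array([-0.01169154, -0.02881736, -0.05296801]), 'grip_width': 1.001135887089376}
scene 520.7906979885884 520.7906979885884 276.3506299119265 201.83649955024717 0.015067330493194073
[[ 0.80305817 -0.59581837  0.00990122 -0.51939894]
 [ 0.43205761  0.59361982  0.6789269  -0.27521374]
 [-0.41039468 -0.5409399   0.73413911 -0.98522609]
 [ 0.          0.          0.          1.        ]]
side 485.79714440855923 485.79714440855923 278.9982766546348 216.82063242220713 -0.16191919510003014
[[ 0.42125992 -0.90692001  0.00601513 -0.27595639]
 [ 0.58652232  0.27748352  0.76091685 -0.39497208]
 [-0.69175982 -0.31701577  0.64882152 -0.88609541]
 [ 0.          0.          0.          1.        ]]
wrist 298.8890573738722 298.8890573738722 280.93639405644666 211.3265903077493 -0.03790332709234904
[[ 0.244083    0.96975022 -0.00282716 -0.64818612]
 [-0.93601777  0.23482837 -0.26215715  0.03497592]
 [-0.25356305  0.06663438  0.96502106 -0.37870912]
 [ 0.          0.          0.          1.        ]]
```

```bash
ls .
```

```text
c0.pkl
pics
```

View pics/scene0.png

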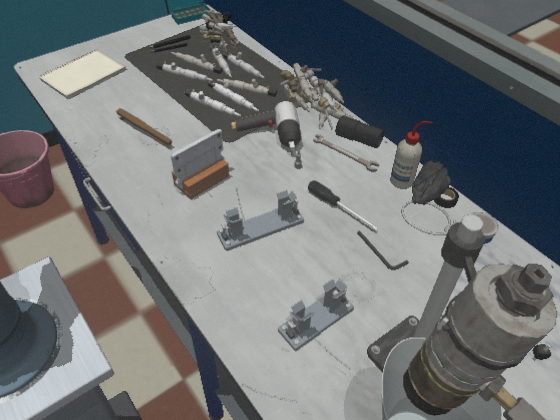

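View pics/side0.png

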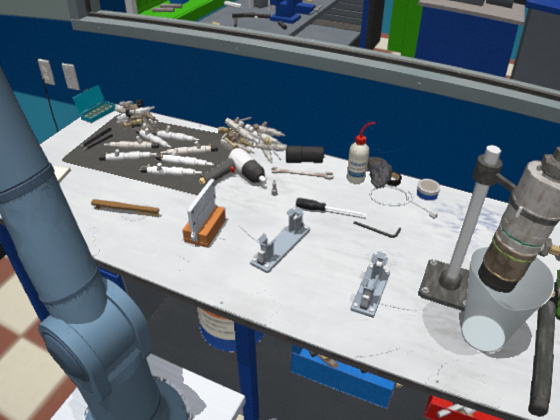

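View pics/wrist0.png

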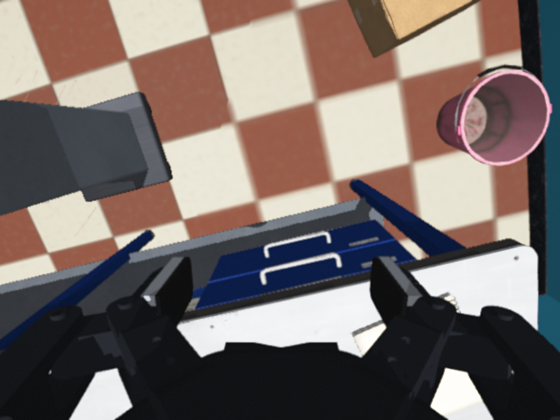

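The scene view shows the cover in its stand around (200,165), the longer rack at (260,222), the shorter rack at (317,315), and the nozzle at (297,157). The screwdriver and hex key are at (340,205) and (383,250).

```bash
cat > h.py <<'E'
import numpy as np, cv2
def KD(c):
    K=np.array([[c["fx"],0,c["cx"]],[0,c["fy"],c["cy"]],[0,0,1]]); return K,np.array([c["k1"],0,0,0,0])
def cam(c):
    M=np.diag([1,-1,-1,1])@c["camera_from_world"]; return M[:3,:3],M[:3,3]
def ray(c,uv):
    K,D=KD(c); R,t=cam(c)
    p=cv2.undistortPointsIter(np.array(uv,float).reshape(-1,1,2),K,D,None,None,(3,50,1e-10)).reshape(-1,2)
    d=np.c_[p,np.ones(len(p))]@R; return -R.T@t,d
def plane(c,uv,z):
    o,d=ray(c,uv); return o+d*((z-o[2])/d[:,2])[:,None]
def proj(c,P):
    K,D=KD(c); R,t=cam(c)
    return cv2.projectPoints(np.array(P,float).reshape(-1,1,3),cv2.Rodrigues(R)[0],t,K,D)[0].reshape(-1,2)
def tri(c1,u1,c2,u2):
    o1,d1=ray(c1,[u1]);o2,d2=ray(c2,[u2]);d1=d1[0];d2=d2[0]
    s=np.linalg.lstsq(np.c_[d1,-d2],o2-o1,rcond=None)[0]
    a=o1+s[0]*d1;b=o2+s[1]*d2
    return (a+b)/2,np.linalg.norm(a-b)
E
python3 - <<'E'
import pickle,cv2
from h import *
d=pickle.load(open("c0.pkl","rb"))
for n,x,y,w,h in [("scene",160,120,150,130),("side",170,170,150,110)]:
    im=d[n]["img"][y:y+h,x:x+w]; cv2.imwrite(f"pics/{n}_crop.png",cv2.resize(im,None,fx=5,fy=5,interpolation=cv2.INTER_CUBIC)[:600,:800] if h*5>600 else cv2.resize(im,None,fx=5,fy=5,interpolation=cv2.INTER_CUBIC))
    print(n,ray(d[n],[[280,210]])[0])
E
```

```text
scene [ 0.13168421 -0.67904321  0.91528569]
side [-0.26505589 -0.42157834  0.8771186 ]
```

View pics/scene_crop.png

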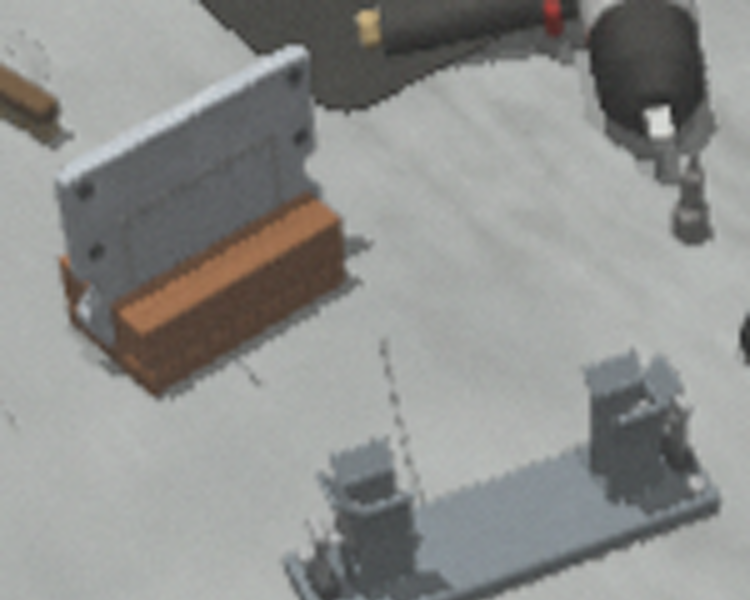

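View pics/side_crop.png

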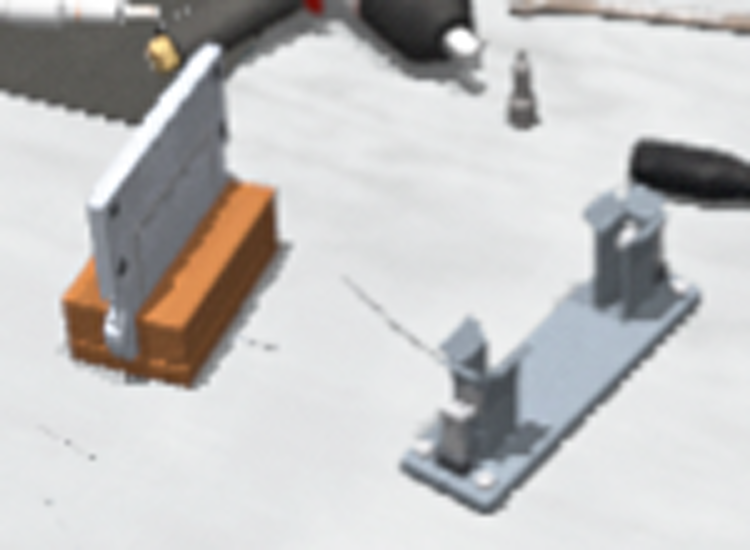

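```bash
python3 - <<'E'
import pickle,cv2
from h import *
d=pickle.load(open("c0.pkl","rb")); S=d["scene"]; D=d["side"]
f=lambda x,y:(160+(x+.5)/5-.5,120+(y+.5)/5-.5)
g=lambda x,y:(170+(x+.5)/5-.5,170+(y+.5)/5-.5)
for a,b in [((61,180),(97,206)),((300,50),(217,47))]:
    print(plane(S,[f(*a)],.125),plane(D,[g(*b)],.125),tri(S,f(*a),D,g(*b)))
print("rack base side z=.012",plane(D,[g(403,462),g(487,505),g(700,292)],.012))
print("rack base scene", plane(S,[f(285,557),f(720,492)],.012))
print("noz", plane(S,[f(692,236)],.0),plane(D,[g(522,122)],0), tri(S,f(692,160),D,g(521,57)))
print(plane(D,[(363,309),(385,257)],.012), plane(S,[(309,190),(376,230)],0.01))
E
```

```text
[[0.46798937 0.1547819  0.125     ]] [[0.46372423 0.15319649 0.125     ]] (array([0.46913906, 0.15784821, 0.1206224 ]), np.float64(0.0022590987398210306))
[[0.60360284 0.16923567 0.125     ]] [[0.60173602 0.16772793 0.125     ]] (array([0.60363541, 0.1692702 , 0.12406676]), np.float64(0.0013895468182785768))
rack base side z=.012 [[ 0.47030813 -0.00705781  0.012     ]
 [ 0.46191016 -0.05745195  0.012     ]
 [ 0.65052112 -0.09232994  0.012     ]]
rack base scene [[ 0.47521924 -0.00615236  0.012     ]
 [ 0.65712315 -0.09095675  0.012     ]]
noz [[0.76067716 0.06071586 0.        ]] [[0.75778201 0.063943   0.        ]] (array([0.7645008 , 0.06823281, 0.04287174]), np.float64(0.002197105458636504))
[[ 0.44653772 -0.30688252  0.012     ]
 [ 0.6299479  -0.30699148  0.012     ]] [[ 0.72490792 -0.02716655  0.01      ]
 [ 0.76815557 -0.21409752  0.01      ]]
```

```bash
cat >> h.py <<'E'
def plan(s,P,yawy=None):
    R=np.array(s["orientation"]); d=R.T@(np.array(P)-s["tool_pos"])
    cur=np.degrees(np.arctan2(R[1,1],R[0,1])); o=[d.round(4)]
    if yawy is not None:
        w=(yawy-cur+90)%180-90; o.append(("turn rad",round(-np.radians(w),4),"deg world",round(w,2)))
    print("tcp",s["tool_pos"].round(4),"yaw_y",round(cur,2),"shift",*o,"tilt",R[:,2].round(4))
E
python3 - <<'E'
from workcell import bot
import pickle
from h import *
d=pickle.load(open("c0.pkl","rb")); s=bot.sense()
R,t=cam(d["wrist"]); R0=s["orientation"]
print("cam in tool",R0.T@(-R.T@t-s["tool_pos"]),"axes(cols) in tool\n",R0.T@R.T)
plan(s,[.535,.162,.25],96)
E
```

```text
cam in tool [ 0.06563701 -0.00031386 -0.14265423] axes(cols) in tool
 [[ 7.53247473e-05 -9.65054175e-01 -2.62050442e-01]
 [ 9.99999752e-01  2.56330129e-04 -6.56544332e-04]
 [ 7.00772272e-04 -2.62050327e-01  9.65053954e-01]]
tcp [0.1586 0.6296 0.2302] yaw_y 75.87 shift [-0.4792 -0.3616 -0.019 ] ('turn rad', np.float64(-0.3514), 'deg world', np.float64(20.13)) tilt [-4.0e-04 -2.1e-03 -1.0e+00]
```

>>> {"op": "play_rows", "data": {"deltas": [[[0, -0.02, -0.015, -0.019, -0.02], [0, -0.07, -0.053, -0.019, -0.05], [0, -0.13, -0.098, -0.019, -0.1], [0, -0.19, -0.143, -0.019, -0.15], [0, -0.25, -0.188, -0.019, -0.2], [0, -0.31, -0.233, -0.019, -0.25], [0, -0.37, -0.278, -0.019, -0.3], [0, -0.42, -0.317, -0.019, -0.34], [0, -0.46, -0.347, -0.019, -0.351], [0, -0.479, -0.3616, -0.019, -0.351]]]}}

```text
time: 1.4
tool_pos: [0.5278, 0.1709, 0.2502]
orientation: [[-0.995, -0.104, 0.0], [-0.104, 0.995, 0.0], [-0.0, 0.0, -1.0]]
ft_force: [1.1, 0.2, -0.2]
grip_width: 0.996
```

```bash
python3 - <<'E'
from workcell import bot, imaging
import cv2,pickle
from h import *
c=imaging.camera("wrist"); s=bot.sense()
plan(s,[.535,.162,.25],96); print(s["time"],s["qpos"].round(1),s["qvel"].round(1))
pickle.dump(c,open("w1.pkl","wb")); cv2.imwrite("pics/w1.png",c["img"])
E
```

```text
tcp [0.5337 0.1598 0.2507] yaw_y 95.21 shift [-0.0015  0.002   0.0007] ('turn rad', np.float64(-0.0138), 'deg world', np.float64(0.79)) tilt [ 0.0059 -0.0066 -1.    ]
1.45 [-41.5  11.   23.  104.4  -4.2  65.3  78. ] [ -1.2  -2.3   0.9   1.7   2.7   1.5 -11. ]
```

View pics/w1.png

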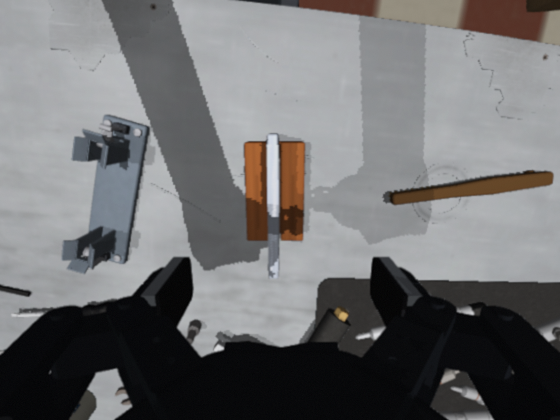

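The wrist view shows the cover's top edge from (272,135) to (274,277), and the long rack from (125,120) to (95,265). The arm was still settling, so I'll retake it and measure.

```bash
python3 - <<'E'
from workcell import bot, imaging
import cv2,pickle
from h import *
imaging.camera("wrist");c=imaging.camera("wrist"); s=bot.sense()
plan(s,[.535,.162,.25],96); print(s["time"],s["qvel"].round(1))
pickle.dump(c,open("w1.pkl","wb")); 
i=c["img"]
cv2.imwrite("pics/w1a.png",cv2.resize(i[125:285,235:315],None,fx=3.7,fy=3.7,interpolation=cv2.INTER_CUBIC))
cv2.imwrite("pics/w1b.png",cv2.resize(i[105:280,55:155],None,fx=3.4,fy=3.4,interpolation=cv2.INTER_CUBIC))
E
```

```text
tcp [0.5292 0.167  0.2502] yaw_y 95.4 shift [-0.0053 -0.0056  0.0003] ('turn rad', np.float64(-0.0105), 'deg world', np.float64(0.6)) tilt [ 8.0e-04 -2.1e-03 -1.0e+00]
1.55 [-2.8 -0.5 -5.2  0.9 -2.1  0.4 -0.7]
```

View pics/w1a.png

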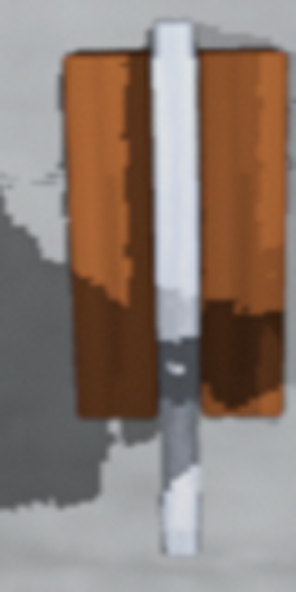

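View pics/w1b.png

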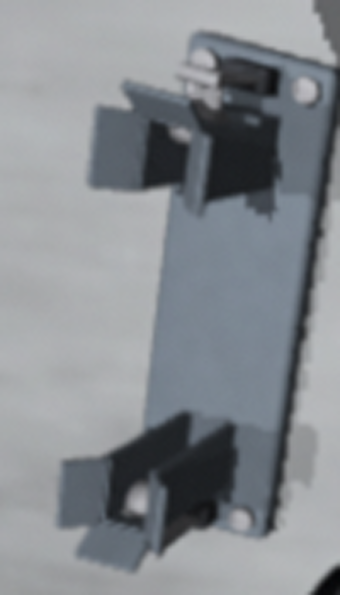

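```bash
python3 - <<'E'
from workcell import bot
import pickle
from h import *
c=pickle.load(open("w1.pkl","rb")); s=bot.sense()
f=lambda x,y,k,ox,oy:(ox+(x+.5)/k-.5,oy+(y+.5)/k-.5)
e=plane(c,[f(173,20,3.7,235,125),f(182,553,3.7,235,125)],.125)
m=e.mean(0);v=e[1]-e[0]; y=np.degrees(np.arctan2(v[1],v[0])); print(e,m,np.linalg.norm(v),y)
w=plane(c,[f(162,500,3.7,235,125),f(202,500,3.7,235,125)],.125); print("thick",w[1]-w[0])
st=plane(c,[f(x,y,3.7,235,125) for x,y in [(66,55),(285,52),(77,417),(283,417)]],.045); print(st.round(4),st.mean(0))
r=plane(c,[f(x,y,3.4,55,105) for x,y in [(192,32),(334,66),(263,533)]],.012); print("rack",r.round(4),(r[0]+r[2])/2,np.linalg.norm(r[1]-r[0]),np.linalg.norm(r[1]-r[2]))
for p,q in [(r[1],r[2])]: print(np.degrees(np.arctan2(*(q-p)[[1,0]])))
plan(s,[m[0],m[1],.25],y+90); plan(s,[m[0],m[1],.093],y+90)
E
```

```text
[[0.46608094 0.15604277 0.125     ]
 [0.60289684 0.17080832 0.125     ]] [0.53448889 0.16342555 0.125     ] 0.1376103623145419 6.1596765646547444
thick [-0.00096687  0.01049613  0.        ]
[[0.4795 0.124  0.045 ]
 [0.4726 0.1908 0.045 ]
 [0.5971 0.1353 0.045 ]
 [0.5908 0.204  0.045 ]] [0.53500974 0.16350617 0.045     ]
rack [[ 0.4648 -0.0559  0.012 ]
 [ 0.4727 -0.0037  0.012 ]
 [ 0.6618 -0.0377  0.012 ]] [ 0.56328409 -0.04679843  0.012     ] 0.0528646479456266 0.19208479872416415
-10.19000853104668
tcp [0.5292 0.167  0.2502] yaw_y 95.4 shift [-0.0049 -0.0041  0.0003] ('turn rad', np.float64(-0.0133), 'deg world', np.float64(0.76)) tilt [ 8.0e-04 -2.1e-03 -1.0e+00]
tcp [0.5292 0.167  0.2502] yaw_y 95.4 shift [-0.0048 -0.0038  0.1573] ('turn rad', np.float64(-0.0133), 'deg world', np.float64(0.76)) tilt [ 8.0e-04 -2.1e-03 -1.0e+00]
```

>>> {"op": "play_rows", "data": {"deltas": [[[0, 0, 0, 0.01, 0], [0, 0, 0, 0.03, 0], [0, 0, 0, 0.05, 0], [0, 0, 0, 0.07, 0], [0, 0, 0, 0.09, 0], [0, 0, 0, 0.1, 0], [0, 0, 0, 0.1, 0], [0, 0, 0, 0.1, 0], [0, 0, 0, 0.1, 0], [0, 0, 0, 0.1, 0]]]}}

```text
time: 2.8
tool_pos: [0.5275, 0.1727, 0.1509]
orientation: [[-0.995, -0.104, 0.001], [-0.104, 0.995, 0.001], [-0.001, 0.0, -1.0]]
ft_force: [0.7, 0.6, -0.5]
grip_width: 1.001
```

```bash
python3 - <<'E'
from workcell import bot, imaging
import cv2,pickle
from h import *
c=imaging.camera("wrist"); s=bot.sense()
plan(s,[.5345,.1634,.093],96.2); print(s["time"],s["qvel"].round(1))
for n in range(3):
    imaging.camera("wrist");plan(bot.sense(),[.5345,.1634,.093],96.2)
pickle.dump(c,open("w2.pkl","wb")); cv2.imwrite("pics/w2.png",c["img"])
E
```

```text
tcp [0.5274 0.1726 0.1508] yaw_y 95.96 shift [-0.006  -0.0099  0.0578] ('turn rad', np.float64(-0.0041), 'deg world', np.float64(0.24)) tilt [ 9.e-04  5.e-04 -1.e+00]
2.85 [-0.   0.1 -0.1  0.2 -0.  -0.  -0. ]
tcp [0.5273 0.1726 0.1507] yaw_y 95.96 shift [-0.0062 -0.0099  0.0577] ('turn rad', np.float64(-0.0042), 'deg world', np.float64(0.24)) tilt [ 7.e-04  4.e-04 -1.e+00]
tcp [0.5272 0.1725 0.1505] yaw_y 95.96 shift [-0.0063 -0.0098  0.0575] ('turn rad', np.float64(-0.0042), 'deg world', np.float64(0.24)) tilt [ 4.e-04  2.e-04 -1.e+00]
tcp [0.5272 0.1726 0.1505] yaw_y 95.97 shift [-0.0063 -0.0099  0.0575] ('turn rad', np.float64(-0.0041), 'deg world', np.float64(0.23)) tilt [ 3.e-04  2.e-04 -1.e+00]
```

View pics/w2.png

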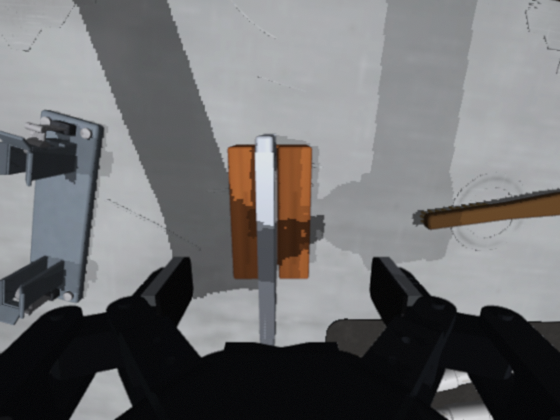

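```bash
python3 - <<'E'
from workcell import bot
import pickle
from h import *
c=pickle.load(open("w2.pkl","rb")); i=c["img"]
for r in (150,175,200,300,320,335): print(r,i[r,248:286].mean(1).astype(int))
cv2.imwrite("pics/w2a.png",cv2.resize(i[125:350,225:315],None,fx=2.6,fy=2.6,interpolation=cv2.INTER_CUBIC))
E
```

```text
150 [106  92  73  62  56  56  66 102 152 188 209 217 217 216 216 217 218 219
 221 222 222 216 201 171 123  75  51  44  40  37  47  66  79  85  87  88
  88  89]
175 [103  84  62  55  55  54  80 149 202 219 221 221 220 220 220 221 221 220
 221 220 220 220 221 222 214 167 121 120 105  72  53  64  78  85  86  87
  89  89]
200 [101  98  82  62  56  54  58 102 175 211 216 215 215 215 215 214 214 214
 214 214 215 214 214 216 207 164 112 113 107  73  52  62  78  84  86  87
  87  88]
300 [167 166 165 164 164 164 164 163 163 159 143 120 109 107 109 108 108 108
 107 108 108 108 108 109 109 105  81  62 104 151 170 173 173 172 173 173
 173 173]
320 [166 166 166 166 165 166 164 164 163 162 154 131 112 107 108 108 114 113
 108 108 108 107 107 108 107 102  93 124 160 169 167 165 165 166 166 166
 168 169]
335 [174 175 173 173 173 173 173 174 174 173 169 148 115 106 109 115 122 120
 110 107 107 105 107 106 107 105 109 141 170 177 177 176 175 175 173 174
 174 172]
```

View pics/w2a.png

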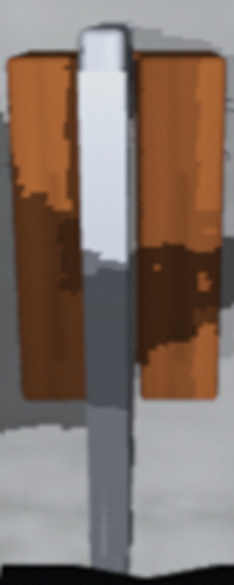

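```bash
python3 - <<'E'
from workcell import bot
import pickle
from h import *
c=pickle.load(open("w2.pkl","rb"))
L=plane(c,[(255,175),(255.3,200),(259.1,335)],.125);R=plane(c,[(273,175),(273,200)],.125)
print(L,R); v=L[2]-(L[0]+L[1])/2; y=np.arctan2(v[1],v[0]);print(np.degrees(y))
n=np.array([-np.sin(y),np.cos(y)]); print("offsets", (R-L[:2])[:,:2]@n)
p=L[2,:2]+n*.005; x=.5345; print("center line at x",x,p[1]-(p[0]-x)*np.tan(y)); p=(L[0,:2]+R[0,:2])/2;print(p[1]-(p[0]-x)*np.tan(y))
e=plane(c,[(265,136)],.125);print(e)
plan(bot.sense(),[.535,.1635,.0925],96.2)
E
```

```text
[[0.48803467 0.15327582 0.125     ]
 [0.50250774 0.15463811 0.125     ]
 [0.59394494 0.16454243 0.125     ]] [[0.48697959 0.16342147 0.125     ]
 [0.5014441  0.16483458 0.125     ]]
6.123128071353882
offsets [0.01020031 0.01025176]
center line at x 0.5345 0.16319401761743024
0.16338992117823495
[[0.4660332  0.15696036 0.125     ]]
tcp [0.5272 0.1726 0.1505] yaw_y 95.97 shift [-0.0068 -0.0098  0.058 ] ('turn rad', np.float64(-0.0041), 'deg world', np.float64(0.23)) tilt [ 3.e-04  2.e-04 -1.e+00]
```

>>> {"op": "play_rows", "data": {"deltas": [[[0, -0.0068, -0.0098, 0.005, -0.004], [0, -0.0068, -0.0098, 0.022, -0.004], [0, -0.0068, -0.0098, 0.042, -0.004], [0, -0.0068, -0.0098, 0.054, -0.004], [0, -0.0068, -0.0098, 0.058, -0.004], [0, -0.0068, -0.0098, 0.058, -0.004], [0.5, -0.0068, -0.0098, 0.058, -0.004], [1, -0.0068, -0.0098, 0.058, -0.004], [1, -0.0068, -0.0098, 0.058, -0.004], [1, -0.0068, -0.0098, 0.058, -0.004]]]}}

```text
time: 4.25
tool_pos: [0.5349, 0.1636, 0.0925]
orientation: [[-0.994, -0.108, 0.0], [-0.108, 0.994, 0.0], [-0.0, 0.0, -1.0]]
ft_force: [1.2, 0.2, -0.2]
grip_width: 0.147
```

>>> {"op": "play_rows", "data": {"deltas": [[[1, 0, 0, 0, 0], [1, 0, 0, 0, 0], [1, 0, 0, 0, 0], [1, 0, 0, -0.003, 0], [1, 0, 0, -0.008, 0], [1, 0, 0, -0.013, 0], [1, 0, 0, -0.018, 0], [1, 0, 0, -0.02, 0], [1, 0, 0, -0.02, 0], [1, 0, 0, -0.02, 0]]]}}

```text
time: 5.5
tool_pos: [0.5346, 0.1635, 0.1121]
orientation: [[-0.994, -0.108, -0.0], [-0.108, 0.994, -0.0], [0.0, -0.0, -1.0]]
ft_force: [-0.8, -0.1, -3.1]
grip_width: 0.106
```

```bash
python3 - <<'E'
from workcell import bot, imaging
import cv2,pickle
from h import *
d={n:imaging.camera(n) for n in ["scene","wrist","side"]}; s=bot.sense()
plan(s,[.535,.1635,.0925],96.2); print(s["time"],s["grip_width"],s["ft_force"])
pickle.dump(d,open("w3.pkl","wb")); cv2.imwrite("pics/w3.png",np.hstack([d["wrist"]["img"][100:,130:430],cv2.resize(d["scene"]["img"][100:260,140:290],(300,320))]))
E
```

```text
tcp [0.5347 0.1635 0.1121] yaw_y 96.2 shift [-0.0003 -0.      0.0196] ('turn rad', np.float64(0.0001), 'deg world', np.float64(-0.0)) tilt [-4.e-04 -2.e-04 -1.e+00]
5.65 0.10258189663361349 [-0.02012646 -0.49160111 -3.18030042]
```

View pics/w3.png

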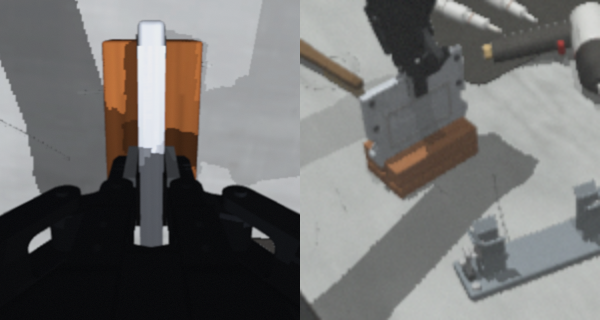

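The cover is held, with about 3 N taken up and the lift straight. Next I lift clear and hover beside the rack to measure it.

>>> {"op": "play_rows", "data": {"deltas": [[[1, 0, 0, -0.01, 0], [1, 0, 0, -0.03, 0], [1, 0, 0, -0.05, 0], [1, 0, 0, -0.07, 0], [1, -0.008, -0.02, -0.085, 0.05], [1, -0.012, -0.05, -0.088, 0.12], [1, -0.015, -0.08, -0.088, 0.2], [1, -0.016, -0.1, -0.088, 0.27], [1, -0.016, -0.106, -0.088, 0.288], [1, -0.016, -0.106, -0.088, 0.288]]]}}

```text
time: 6.9
tool_pos: [0.5618, 0.0598, 0.1997]
orientation: [[-0.984, 0.179, -0.001], [0.179, 0.984, 0.0], [0.001, 0.0, -1.0]]
ft_force: [-0.5, -0.2, -2.8]
grip_width: 0.11
```

>>> {"op": "play_rows", "data": {"deltas": [[[1, 0, 0, 0, 0], [1, 0, 0, 0, 0], [1, 0, 0, 0, 0], [1, 0, 0, 0, 0], [1, 0, 0, 0, 0], [1, 0, 0, 0, 0], [1, 0, 0, 0, 0], [1, 0, 0, 0, 0], [1, 0, 0, 0, 0], [1, 0, 0, 0, 0]]]}}

```text
time: 8.15
tool_pos: [0.5622, 0.0599, 0.2003]
orientation: [[-0.984, 0.179, -0.0], [0.179, 0.984, 0.0], [0.0, 0.0, -1.0]]
ft_force: [0.6, -0.5, -3.0]
grip_width: 0.109
```

```bash
python3 - <<'E'
from workcell import bot, imaging
import cv2,pickle
from h import *
d={n:imaging.camera(n) for n in ["wrist","scene","side"]}; s=bot.sense()
plan(s,[.562,-.048,.2],79.7); print(s["time"],s["grip_width"],s["ft_force"],s["qpos"].round(0))
pickle.dump(d,open("w4.pkl","wb")); cv2.imwrite("pics/w4.png",d["wrist"]["img"])
E
```

```text
tcp [0.5622 0.0599 0.2003] yaw_y 79.7 shift [-0.0191 -0.1062  0.0003] ('turn rad', np.float64(0.0), 'deg world', np.float64(-0.0)) tilt [-0.  0. -1.]
8.3 0.11302331001832186 [ 0.46859778  0.53585985 -2.77390166] [-34.  16.  28. 106.  -8.  60.  77.]
```

View pics/w4.png

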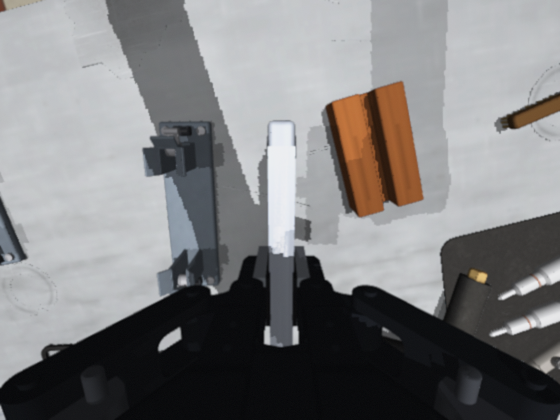

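```bash
python3 - <<'E'
import pickle
from h import *
d=pickle.load(open("w4.pkl","rb"))
cv2.imwrite("pics/w4a.png",cv2.resize(d["wrist"]["img"][110:300,135:230],None,fx=3.1,fy=3.1,interpolation=cv2.INTER_CUBIC))
cv2.imwrite("pics/w4s.png",cv2.resize(d["scene"]["img"][180:250,210:310],None,fx=7,fy=7,interpolation=cv2.INTER_CUBIC))
cv2.imwrite("pics/w4d.png",cv2.resize(d["side"]["img"][200:275,245:315],None,fx=7.5,fy=7.5,interpolation=cv2.INTER_CUBIC))
E
```

```text
(no output)
```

View pics/w4a.png

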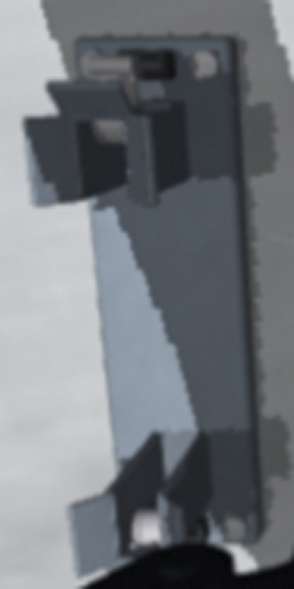

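View pics/w4s.png

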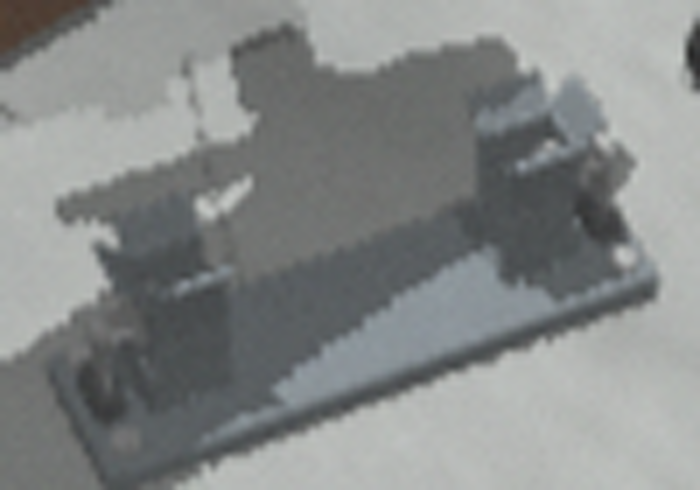

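View pics/w4d.png

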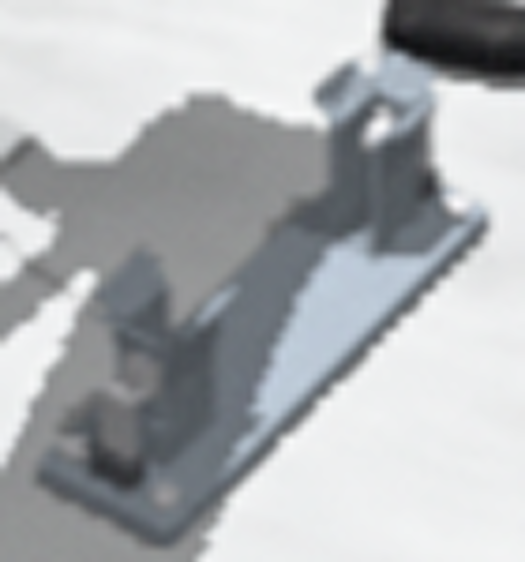

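```bash
python3 - <<'E'
import pickle
from h import *
d=pickle.load(open("w4.pkl","rb")); d0=pickle.load(open("w2.pkl","rb"));W=d["wrist"];S=d["scene"];D=d["side"]
f=lambda x,y,k,ox,oy:(ox+(x+.5)/k-.5,oy+(y+.5)/k-.5)
w=lambda *L:plane(W,[f(x,y,3.1,135,110) for x,y in L],.012)
sc=lambda *L:plane(S,[f(x,y,7,210,180) for x,y in L],.012)
sd=lambda *L:plane(D,[f(x,y,7.5,245,200) for x,y in L],.012)
yaw=-10.3
for yaw in (-10.3,):
    a=np.radians(yaw);ex=np.array([np.cos(a),np.sin(a)]);ey=np.array([-ex[1],ex[0]])
    O=np.array([.562,-.048])
    T=lambda P:np.c_[(P[:,:2]-O)@ex,(P[:,:2]-O)@ey].round(4)*1000
    print("wrist near L,R",T(w((76,38),(236,38))))
    print("right edge",T(w((236,60),(243,280),(250,500))))
    print("left edge",T(w((95,210),(105,330),(115,450))))
    print("screws wrist +y",T(w((205,65),(236,525))))
    print("scene left,front-left,right",T(sc((52,368),(107,478),(656,280))),"screws",T(sc((125,437),(622,255))))
    print("scene front edge",T(sc((200,442),(400,370),(600,296))))
    print("side left,bottom,right",T(sd((40,470),(163,525),(488,212))),"screws",T(sd((165,492),(460,200))))
    print("side front edge",T(sd((230,455),(350,340),(440,255))))
E
```

```text
wrist near L,R [[-94.1 -24.7]
 [-93.7  30.9]]
right edge [[-86.4  30.5]
 [ -8.3  28.5]
 [ 80.4  25.8]]
left edge [[-34.3 -23.8]
 [ 10.9 -24.5]
 [ 59.3 -25.5]]
screws wrist +y [[-84.8  19.6]
 [ 91.3  19.6]]
scene left,front-left,right [[-93.3  22.2]
 [-94.4 -26.5]
 [ 98.4 -29.1]] screws [[-83.1 -13.9]
 [ 93.4 -14.7]]
scene front edge [[-62.7 -26. ]
 [  6.5 -27. ]
 [ 78.6 -27.3]]
side left,bottom,right [[-98.6  24. ]
 [-95.  -23.8]
 [ 95.6 -27.5]] screws [[-82.6 -15.5]
 [ 95.2 -15.9]]
side front edge [[-56.4 -23. ]
 [ 12.4 -24.4]
 [ 66.6 -26. ]]
```

```bash
python3 - <<'E'
import pickle
from h import *
c=pickle.load(open("w2.pkl","rb"))
cv2.imwrite("pics/w2b.png",cv2.resize(c["img"][100:330,0:115],None,fx=2.6,fy=2.6,interpolation=cv2.INTER_CUBIC))
d=pickle.load(open("c0.pkl","rb"))
cv2.imwrite("pics/s0b.png",cv2.resize(d["scene"]["img"][180:250,210:310],None,fx=7,fy=7,interpolation=cv2.INTER_CUBIC))
E
```

```text
(no output)
```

View pics/w2b.png

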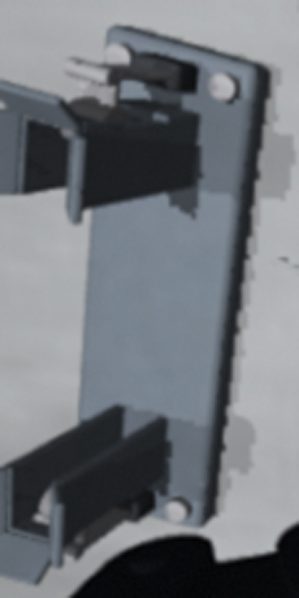

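View pics/s0b.png

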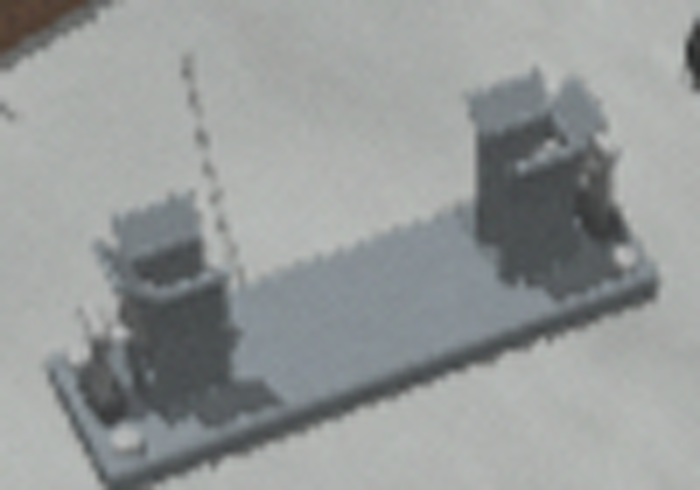

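```bash
python3 - <<'E'
import pickle
from h import *
W=pickle.load(open("w2.pkl","rb"));S=pickle.load(open("c0.pkl","rb"))["scene"]
f=lambda x,y,k,ox,oy:(ox+(x+.5)/k-.5,oy+(y+.5)/k-.5)
O=np.array([.562,-.048])
for yaw in (-10.3,-11):
    a=np.radians(yaw);ex=np.array([np.cos(a),np.sin(a)]);ey=np.array([-ex[1],ex[0]])
    T=lambda P:np.c_[(P[:,:2]-O)@ex,(P[:,:2]-O)@ey].round(4)*1000
    w=lambda z,*L:T(plane(W,[f(x,y,2.6,0,100) for x,y in L],z))
    print(yaw,"screws",w(.014,(118,52),(223,87),(177,511)))
    print("right",w(.012,(255,75),(232,300),(207,520)),"left",w(.012,(103,60),(90,260),(80,410)))
    print("corners",w(.012,(108,30),(258,68),(207,523)))
    print("scene screws",T(plane(S,[f(x,y,7,210,180) for x,y in [(76,355),(127,438),(625,257)]],.014)))
E
```

```text
-10.3 screws [[-86.4 -19.1]
 [-84.6  19.5]
 [ 92.1  19.4]]
right [[-91.5  29. ]
 [ -5.6  31.1]
 [ 94.2  31. ]] left [[-81.8 -25.8]
 [ -5.7 -24.9]
 [ 59.1 -25.1]]
corners [[-92.7 -25. ]
 [-94.2  29.8]
 [ 95.7  31.1]]
scene screws [[-84.9  22.3]
 [-83.2 -16.1]
 [ 93.  -17.4]]
-11 screws [[-86.2 -20.2]
 [-84.8  18.5]
 [ 91.9  20.5]]
right [[-91.9  27.9]
 [ -5.9  31. ]
 [ 93.8  32.1]] left [[-81.5 -26.8]
 [ -5.4 -25. ]
 [ 59.4 -24.4]]
corners [[-92.4 -26.1]
 [-94.6  28.6]
 [ 95.3  32.3]]
scene screws [[-85.1  21.2]
 [-83.  -17.1]
 [ 93.2 -16.3]]
```

```bash
python3 - <<'E'
from workcell import bot
from h import *
plan(bot.sense(),[.5659,-.0469,.166],79.6)
E
```

```text
tcp [0.5622 0.0599 0.2003] yaw_y 79.7 shift [-0.0227 -0.1044  0.0343] ('turn rad', np.float64(0.0017), 'deg world', np.float64(-0.1)) tilt [-0.  0. -1.]
```

>>> {"op": "play_rows", "data": {"deltas": [[[1, -0.003, -0.012, 0, 0], [1, -0.009, -0.04, 0, 0], [1, -0.016, -0.07, 0, 0.001], [1, -0.021, -0.095, 0, 0.002], [1, -0.0227, -0.1044, 0, 0.002], [1, -0.0227, -0.1044, 0.01, 0.002], [1, -0.0227, -0.1044, 0.025, 0.002], [1, -0.0227, -0.1044, 0.034, 0.002], [1, -0.0227, -0.1044, 0.034, 0.002], [1, -0.0227, -0.1044, 0.034, 0.002]]]}}

```text
time: 9.55
tool_pos: [0.5661, -0.0465, 0.1663]
orientation: [[-0.984, 0.18, 0.0], [0.18, 0.984, -0.0], [-0.0, -0.0, -1.0]]
ft_force: [0.0, -0.2, -2.5]
grip_width: 0.109
```

```bash
python3 - <<'E'
from workcell import bot, imaging
import cv2,pickle
from h import *
imaging.camera("scene")
d={n:imaging.camera(n) for n in ["wrist","scene","side"]}; s=bot.sense()
plan(s,[.5659,-.0469,.166],79.6); print(s["time"],s["grip_width"],s["ft_force"])
pickle.dump(d,open("w5.pkl","wb")); cv2.imwrite("pics/w5.png",d["wrist"]["img"])
cv2.imwrite("pics/w5s.png",cv2.resize(d["scene"]["img"][150:260,200:320],None,fx=5.4,fy=5.4,interpolation=cv2.INTER_CUBIC))
cv2.imwrite("pics/w5d.png",cv2.resize(d["side"]["img"][165:280,240:330],None,fx=5.2,fy=5.2,interpolation=cv2.INTER_CUBIC))
E
```

```text
tcp [ 0.5663 -0.0469  0.1668] yaw_y 79.58 shift [ 0.0004 -0.      0.0008] ('turn rad', np.float64(-0.0003), 'deg world', np.float64(0.02)) tilt [ 1.1e-03  1.0e-04 -1.0e+00]
9.75 0.10321366872227022 [ 0.10210537 -1.04507182 -2.74251365]
```

View pics/w5.png

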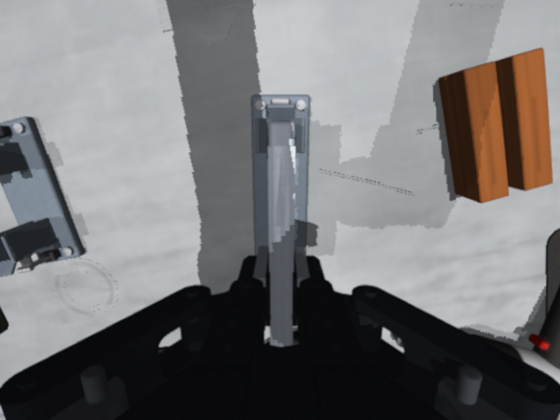

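View pics/w5s.png

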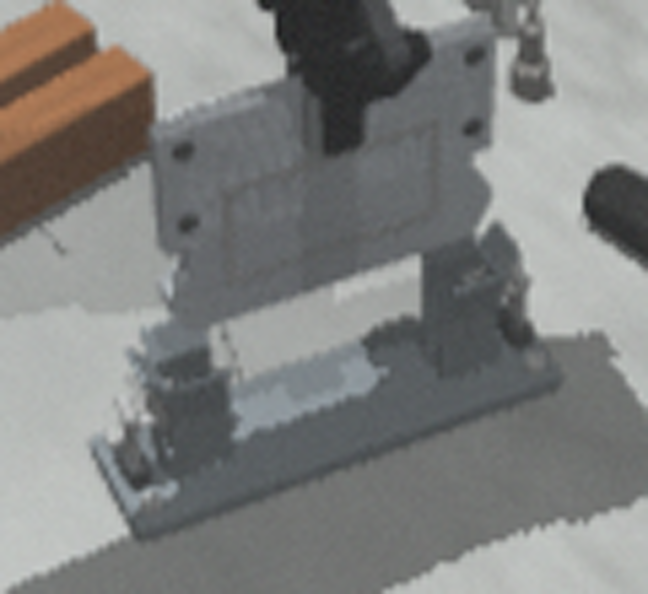

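View pics/w5d.png

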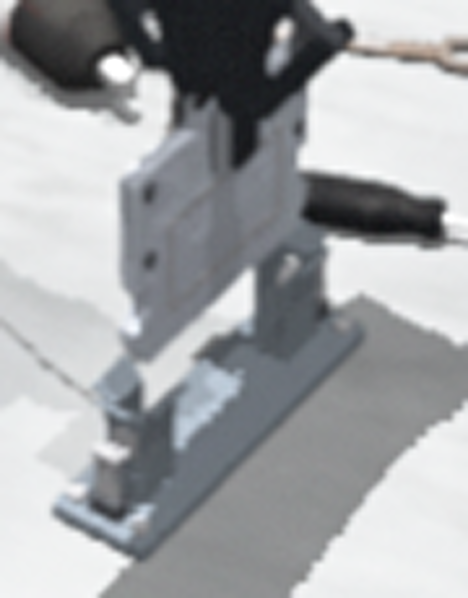

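```bash
python3 - <<'E'
import pickle
from h import *
d=pickle.load(open("w5.pkl","rb")); c=d["wrist"]
cv2.imwrite("pics/w5a.png",cv2.resize(c["img"][85:265,235:325],None,fx=3.3,fy=3.3,interpolation=cv2.INTER_CUBIC))
for r in (105,120,150,200,240): print(r,c["img"][r,244:262].mean(1).astype(int),c["img"][r,300:318].mean(1).astype(int))
E
```

```text
105 [103 103 103 104 103 102  90  75  71  79  88 100 107 108 111 111 110 109] [204 205 204 203 198 182 166 150 127 117 159 189 196 197 197 196 196 197]
120 [101 102 101 101 101 102 100  86  71  76  75  70  72  71  64  59  58  58] [107 112 131 133 122 125 132 122 112 127 159 182 192 192 190 183 178 177]
150 [102 101 102 102 101 102 101  92  79  72  76  73  71  74  70  61  59  58] [ 89  96 111 110 108 119 121 112 116 147 167 170 170 170 169 170 171 171]
200 [102 102 102 102 102 103 103 103  99  84  73  74  78  78  78  79  78  79] [127 126 126 126 125 116 108 125 155 169 172 170 172 172 172 173 173 173]
240 [106 105 106 104 103 104 105 104 104  94  79  71  73  76  76  75  76  75] [ 54  54  55  54  51  51  59  70  75  76  76  75  77  75  74  90 136 164]
```

View pics/w5a.png

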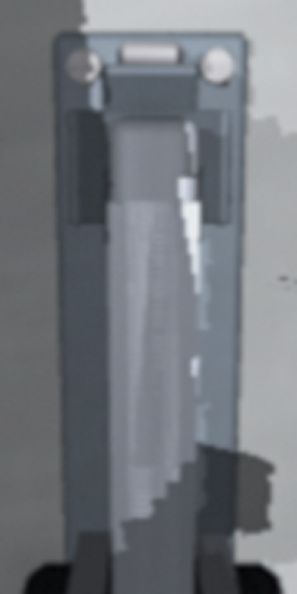

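```bash
python3 - <<'E'
from workcell import bot
import pickle
from h import *
c=pickle.load(open("w5.pkl","rb"))["wrist"]; s=bot.sense()
R=s["orientation"];t=s["tool_pos"]
T=lambda P:((P-t)@R*1000).round(1)
print(T(plane(c,[(251,105),(309.5,105),(252,150),(308.8,150),(252.8,200),(307.5,200)],.012)))
print("near edge",T(plane(c,[(281,95.3)],.012)),"screws",T(plane(c,[(260,104.5),(300.6,104.5)],.015)))
# cover top edge z
ztop=t[2]-.0775+.11
f=lambda x,y:(235+(x+.5)/3.3-.5,85+(y+.5)/3.3-.5)
print("cover",T(plane(c,[f(111,250),f(190,250),f(113,120),f(185,120)],ztop)))
print(plane(c,[(281,95.3)],.012))
E
```

```text
[[ 89.1 -28.5 154.7]
 [ 89.1  26.7 154.7]
 [ 47.1 -28.6 154.8]
 [ 47.2  27.  154.8]
 [ -3.1 -28.9 154.8]
 [ -3.   26.9 154.8]]
near edge [[ 97.7  -0.2 154.7]] screws [[ 89.3 -19.8 151.7]
 [ 89.3  18.1 151.7]]
cover [[ 55.1  -4.8 -32.6]
 [ 55.1   4.  -32.6]
 [ 68.9  -4.4 -32.6]
 [ 68.9   3.3 -32.6]]
[[ 0.47035233 -0.02945007  0.012     ]]
```

Seen from above, the rack centre is within 1 mm of the cover (base edges at columns 251/309.5 and 252.8/307.5), so I start inserting.

>>> {"op": "play_rows", "data": {"deltas": [[[1, 0, -0.0005, 0.004, 0], [1, 0, -0.0005, 0.01, 0], [1, 0, -0.0005, 0.016, 0], [1, 0, -0.0005, 0.022, 0], [1, 0, -0.0005, 0.028, 0], [1, 0, -0.0005, 0.034, 0], [1, 0, -0.0005, 0.04, 0], [1, 0, -0.0005, 0.042, 0], [1, 0, -0.0005, 0.042, 0], [1, 0, -0.0005, 0.042, 0]]]}}

```text
time: 11.0
tool_pos: [0.5659, -0.0474, 0.1245]
orientation: [[-0.984, 0.181, 0.0], [0.181, 0.984, 0.0], [-0.0, 0.0, -1.0]]
ft_force: [0.8, -0.5, -2.7]
grip_width: 0.108
```

```bash
python3 - <<'E'
from workcell import bot, imaging
import cv2,pickle
from h import *
d={n:imaging.camera(n) for n in ["wrist","scene","side"]}; s=bot.sense()
plan(s,[.5659,-.0469,.0895],79.6); print(s["time"],s["grip_width"],s["ft_force"],s["wrist_torque"])
cv2.imwrite("pics/w6s.png",np.hstack([cv2.resize(d["scene"]["img"][150:260,200:320],(480,440),interpolation=cv2.INTER_CUBIC),cv2.resize(d["side"]["img"][170:280,240:320],(320,440),interpolation=cv2.INTER_CUBIC)]))
E
```

```text
tcp [ 0.5659 -0.0474  0.1245] yaw_y 79.59 shift [0.0001 0.0005 0.035 ] ('turn rad', np.float64(-0.0002), 'deg world', np.float64(0.01)) tilt [ 4.e-04  0.e+00 -1.e+00]
11.15 0.10742629097240523 [-0.09881882  0.9436238  -2.23242208] [-0.00410733  0.05890816  0.00065062]
```

View pics/w6s.png

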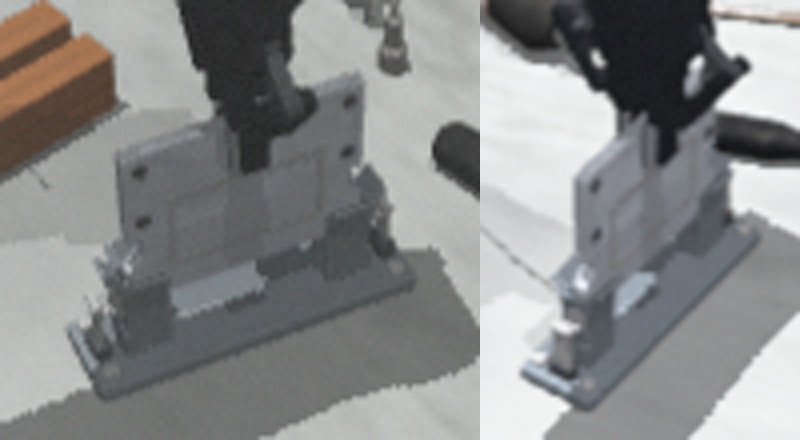

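The cover sits between the cheeks with no side load. Now I push past the noses.

>>> {"op": "play_rows", "data": {"deltas": [[[1, 0, 0, 0.004, 0], [1, 0, 0, 0.008, 0], [1, 0, 0, 0.013, 0], [1, 0, 0, 0.018, 0], [1, 0, 0, 0.023, 0], [1, 0, 0, 0.028, 0], [1, 0, 0, 0.032, 0], [1, 0, 0, 0.035, 0], [1, 0, 0, 0.035, 0], [1, 0, 0, 0.035, 0]]]}}

```text
time: 12.4
tool_pos: [0.5661, -0.0476, 0.0896]
orientation: [[-0.983, 0.181, 0.001], [0.181, 0.983, -0.0], [-0.001, -0.0, -1.0]]
ft_force: [-1.1, 0.1, 0.5]
grip_width: 0.106
```

```bash
python3 - <<'E'
from workcell import bot, imaging
import cv2,pickle
from h import *
d={n:imaging.camera(n) for n in ["wrist","scene","side"]}; s=bot.sense()
plan(s,[.5659,-.0474,.0895],79.6); print(s["time"],s["grip_width"],s["ft_force"],s["wrist_torque"])
cv2.imwrite("pics/w7s.png",np.hstack([cv2.resize(d["scene"]["img"][150:260,200:320],(480,440),interpolation=cv2.INTER_CUBIC),cv2.resize(d["side"]["img"][170:280,240:320],(320,440),interpolation=cv2.INTER_CUBIC)]))
E
```

```text
tcp [ 0.5662 -0.0475  0.0896] yaw_y 79.58 shift [0.0003 0.0001 0.0001] ('turn rad', np.float64(-0.0003), 'deg world', np.float64(0.02)) tilt [ 8.e-04 -2.e-04 -1.e+00]
12.55 0.10547613112105313 [-2.53238685 -0.89123164  1.52428657] [-0.05887168  0.28021131 -0.04828841]
```

View pics/w7s.png

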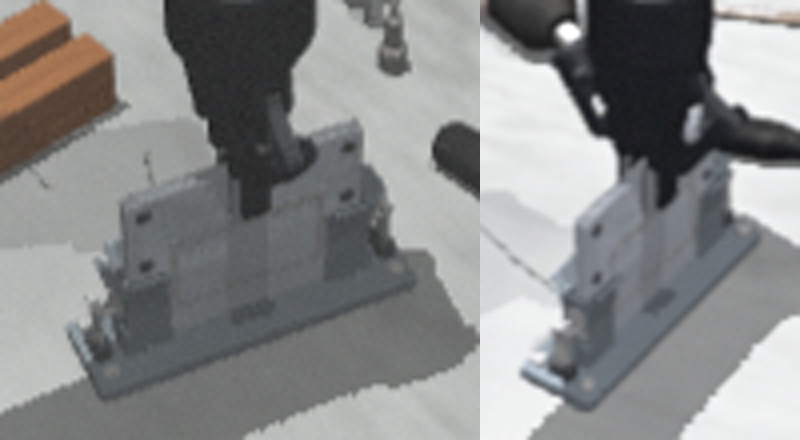

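It looks home. I press a few mm further, expecting a firm floor reaction.

>>> {"op": "play_rows", "data": {"deltas": [[[1, 0, 0, 0.001, 0], [1, 0, 0, 0.002, 0], [1, 0, 0, 0.003, 0], [1, 0, 0, 0.004, 0], [1, 0, 0, 0.004, 0], [1, 0, 0, 0.004, 0], [1, 0, 0, 0.004, 0], [1, 0, 0, 0.004, 0], [1, 0, 0, 0.004, 0], [1, 0, 0, 0.004, 0]]]}}

```text
time: 13.8
tool_pos: [0.5662, -0.0477, 0.0895]
orientation: [[-0.983, 0.181, -0.0], [0.181, 0.983, 0.002], [0.001, 0.002, -1.0]]
ft_force: [-10.7, 1.9, 25.6]
grip_width: 0.109
```

```bash
python3 - <<'E'
from workcell import bot, imaging
import cv2,pickle
from h import *
d={n:imaging.camera(n) for n in ["wrist","scene","side"]}; s=bot.sense()
plan(s,[.5659,-.0474,.0895],79.6); print(s["time"],s["grip_width"],s["ft_force"],s["wrist_torque"])
pickle.dump(d,open("w8.pkl","wb"))
cv2.imwrite("pics/w8s.png",cv2.resize(d["scene"]["img"][170:255,205:315],None,fx=7,fy=7,interpolation=cv2.INTER_CUBIC))
E
```

```text
tcp [ 0.5662 -0.0477  0.0895] yaw_y 79.56 shift [0.0004 0.0002 0.    ] ('turn rad', np.float64(-0.0007), 'deg world', np.float64(0.04)) tilt [-3.0e-04  2.4e-03 -1.0e+00]
13.95 0.10260886694113942 [-10.32329067   0.70625715  24.78781139] [0.15918851 2.19794765 0.0077368 ]
```

View pics/w8s.png

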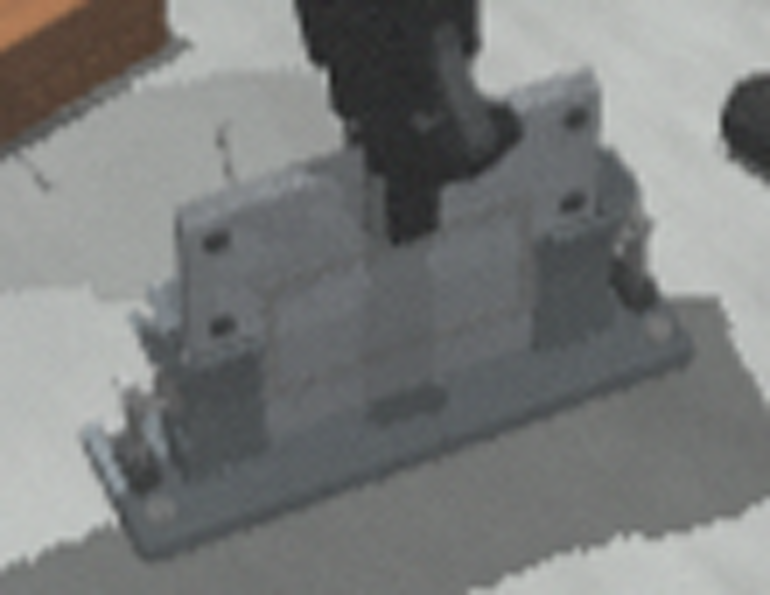

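The reaction is 25 N at exactly the expected home height (TCP 0.0895), so the cover is on the floor without slipping. I relax the press, open and retreat straight up.

>>> {"op": "play_rows", "data": {"deltas": [[[1, 0, 0, -0.002, 0], [1, 0, 0, -0.0035, 0], [1, 0, 0, -0.0035, 0], [0.8, 0, 0, -0.0035, 0], [0.4, 0, 0, -0.0035, 0], [0, 0, 0, -0.0035, 0], [0, 0, 0, -0.0035, 0], [0, 0, 0, -0.0035, 0], [0, 0, 0, -0.0035, 0], [0, 0, 0, -0.0035, 0]]]}}

```text
time: 15.2
tool_pos: [0.5658, -0.0474, 0.0888]
orientation: [[-0.984, 0.181, 0.0], [0.181, 0.984, 0.0], [-0.0, 0.0, -1.0]]
ft_force: [-0.7, 0.2, 1.0]
grip_width: 1.001
```

```bash
python3 - <<'E'
from workcell import bot, imaging
import cv2,pickle
from h import *
c=imaging.camera("wrist"); s=bot.sense(); print(s["time"],s["grip_width"],s["ft_force"],s["tool_pos"])
cv2.imwrite("pics/w9.png",c["img"])
E
```

```text
15.25 1.00071452425036 [-0.60435283  0.3304226  -0.01997725] [ 0.56578521 -0.04741928  0.08879265]
```

View pics/w9.png

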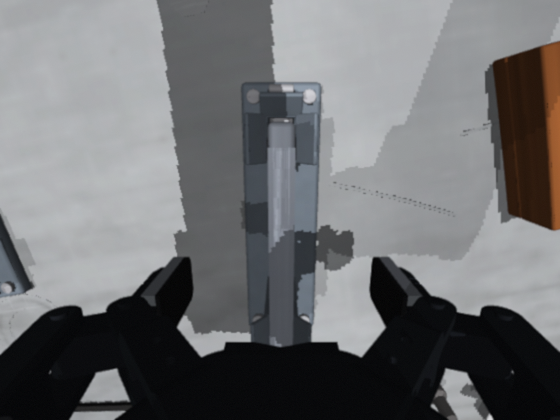

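The wrist view shows the fingers fully open, with the cover (columns 267–295) standing centred in the rack between them. I retreat up and then aside.

>>> {"op": "play_rows", "data": {"deltas": [[[0, 0, 0, -0.01, 0], [0, 0, 0, -0.03, 0], [0, 0, 0, -0.05, 0], [0, 0, 0, -0.07, 0], [0, 0, 0, -0.1, 0], [0, 0, 0, -0.13, 0], [0, 0, 0, -0.16, 0], [0, 0, 0.04, -0.17, 0], [0, 0, 0.09, -0.17, 0], [0, 0, 0.14, -0.17, 0]]]}}

```text
time: 16.5
tool_pos: [0.5919, 0.0913, 0.2613]
orientation: [[-0.983, 0.182, 0.003], [0.182, 0.983, 0.001], [-0.003, 0.002, -1.0]]
ft_force: [0.5, -0.8, -0.2]
grip_width: 1.0
```

>>> {"op": "play_rows", "data": {"deltas": [[[0, 0, 0, 0, 0], [0, 0, 0, 0, 0], [0, 0, 0, 0, 0], [0, 0, 0, 0, 0], [0, 0, 0, 0, 0], [0, 0, 0, 0, 0], [0, 0, 0, 0, 0], [0, 0, 0, 0, 0], [0, 0, 0, 0, 0], [0, 0, 0, 0, 0]]]}}

```text
time: 17.75
tool_pos: [0.5911, 0.0903, 0.2587]
orientation: [[-0.984, 0.181, -0.0], [0.181, 0.984, -0.0], [-0.0, -0.0, -1.0]]
ft_force: [0.3, 0.1, 0.1]
grip_width: 0.999
```

```bash
python3 - <<'E'
from workcell import bot, imaging
import cv2,pickle
from h import *
d={n:imaging.camera(n) for n in ["wrist","scene","side"]}; s=bot.sense(); print(s["time"],s["ft_force"],s["tool_pos"])
pickle.dump(d,open("w10.pkl","wb"))
cv2.imwrite("pics/w10.png",d["scene"]["img"]);cv2.imwrite("pics/w10w.png",d["wrist"]["img"])
cv2.imwrite("pics/w10s.png",np.hstack([cv2.resize(d["scene"]["img"][170:255,210:310],(500,425),interpolation=cv2.INTER_CUBIC),cv2.resize(d["side"]["img"][190:275,250:310],(300,425),interpolation=cv2.INTER_CUBIC)]))
a=np.radians(-10.4);ex=np.array([np.cos(a),np.sin(a),0])*.07
C=np.array([.5658,-.0474,.122])
for n in("scene","side","wrist"): print(n,proj(d[n],[C-ex,C+ex]).round(1))
E
```

```text
17.9 [-0.08786004  0.59266831  0.34374759] [0.59108866 0.09031408 0.25877375]
scene [[228.9 201. ]
 [289.  180.4]]
side [[264.4 225.5]
 [297.4 195.7]]
wrist [[127.7 126.4]
 [145.5 267.3]]
```

View pics/w10.png

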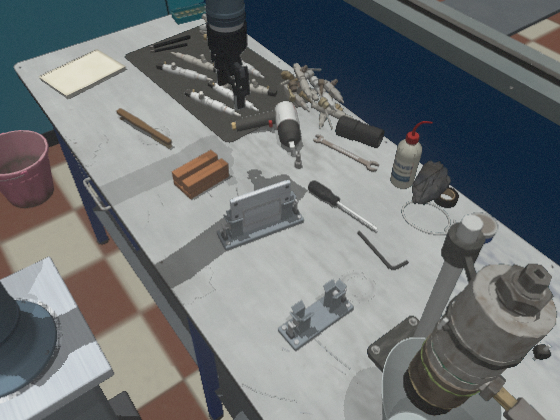

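View pics/w10s.png

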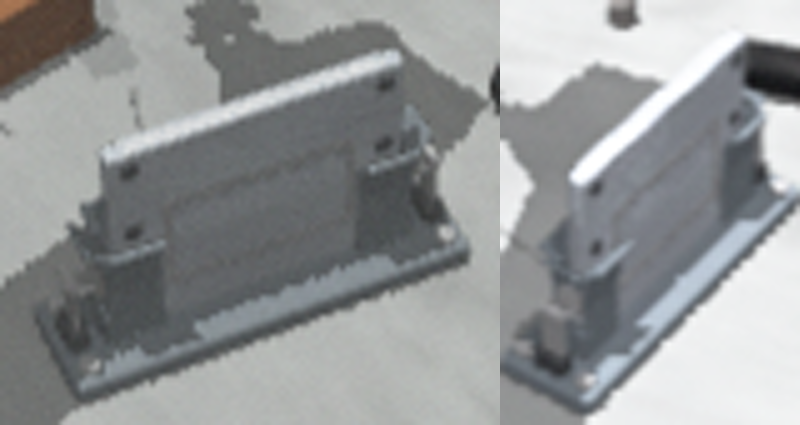

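View pics/w10w.png

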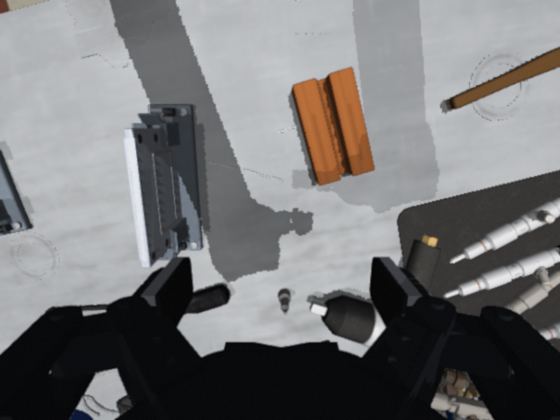

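```bash
python3 - <<'E'
import pickle
from h import *
d=pickle.load(open("w10.pkl","rb")); d0=pickle.load(open("c0.pkl","rb"))
print(tri(d["scene"],(230.6,201),d["side"],(265.6,226)),tri(d["scene"],(289,181),d["side"],(298,197)))
print("wrist ends at z .122",plane(d["wrist"],[(130,127),(145,266)],.122))
f=lambda D,n,y,x,h,w:cv2.resize(D[n]["img"][y:y+h,x:x+w],(390,290),interpolation=cv2.INTER_CUBIC)
cv2.imwrite("pics/clips.png",np.vstack([np.hstack([f(D,"side",225,250,30,40),f(D,"scene",195,275,30,40)]) for D in (d0,d)]))
E
```

```text
(array([ 0.50032399, -0.03582068,  0.11932192]), np.float64(0.002084851671375624)) (array([ 0.63380455, -0.06147597,  0.12022355]), np.float64(0.0024193824404330566))
wrist ends at z .122 [[ 0.49789801 -0.03281339  0.122     ]
 [ 0.63318344 -0.06014295  0.122     ]]
```

View pics/clips.png

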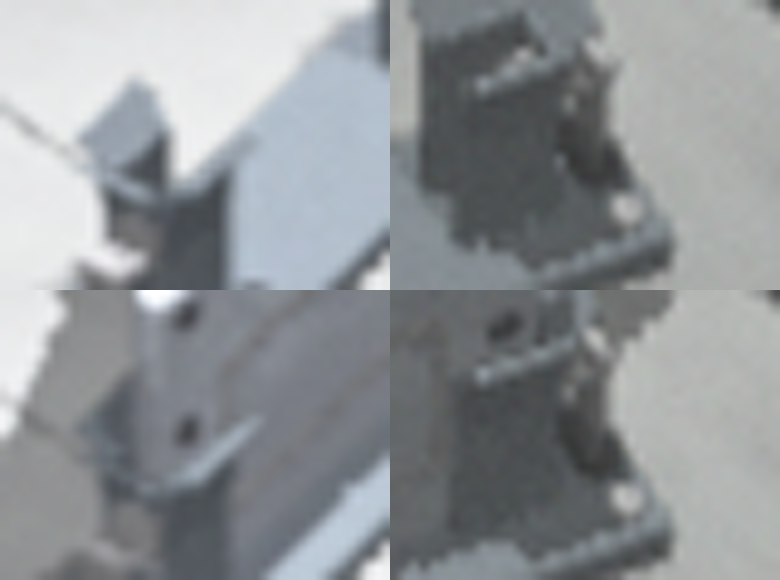

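The top edge is level at about 0.12 m at both ends, and both clips look the same as at rest. The cover is home, so I hand in.

```bash
python3 - <<'E'
from workcell import close_job
print(close_job())
E
```

```text
the job is handed in; nothing more can be done
None
```

I lifted the cover from the stand, pushed it down into the longer rack, released it, and handed the job in at about 18 s. It has not been confirmed as a pass, because the hand-in gives no verdict.

- **On the slot floor:** a press of about 25 N met a firm stop with the tool at 0.0895 m, the height I expected with the cover home and no slip in the grip. The last images put the top edge at 0.119 and 0.120 m at its two ends. The ideal is 0.122 m, so this is within the camera error.
- **Position and angle:** the cover's centre is about 1 mm from my estimate of the rack centre. That rack estimate is itself only good to about 2 mm; the separate views disagreed by that much. From above, the cover runs along the slot at about −11°, against −10.4° measured for the rack.
- **Clips:** both look the same as in the first pictures at rest. I could not measure the clip positions directly.
- **Released:** the gripper was fully open, clear of everything, and reading no contact force.
- **Bystanders:** the screwdriver, hex key and nozzle look unmoved in the last scene picture.

One reading stood out: a sideways force of about 10 N during the final press. It was gone before I opened the fingers fully.

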